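# Wedge up the loose bedplate of a ring mill

## Task

The bedplate of the ring mill is loose on its hinge and rattles. Take the thick wooden wedge (not the thin one, which slips straight through, nor the plain block) and push it on the bench, thin end first, under the middle of the plate's free edge and square to it, until the plate is lifted as far as it goes and the wedge jams tight; then let go.

Things in the scene. Friction and masses are not known exactly. Their poses are not given: they have to be found in the camera images.
- wedge_mid (a point): Centre (half-way up, 11.5 mm over the underside) of the thick light-wood wedge lying flat: 120 mm long in x, 45 wide in y with vertical sides, thickness 38 mm at the thick end (-x) falling evenly to 8 mm at the thin end (+x); 0.09 kg. Two others of the same wood and plan size lie in the row, 110 mm apart, in any order: a thin wedge (14 to 4 mm) and a plain block 32 mm thick.
- edge (a point): Middle of the lower corner of the free edge of the mill's steel bedplate (260 x 260 x 12 mm), 20 mm over the bench. x: level, inwards under the plate (push this way); y along the edge. A bowl stands on it from 90 mm in. The thick wedge touches with its thin end 48 mm in, slides on with 2 to 8 N, and 64 mm in (its centre 4 mm past the edge) meets a hard stop: the push then climbs past 15 N.
- bed (a joint): Tilt of the bedplate on its rear hinge, 250 mm behind the free edge: 0 hanging loose, 0.016 rad with the edge lifted the full 4 mm against its stop. Falls back by itself. The movement is no larger than the noise of a single reading: judge by how far the wedge is in and how hard it pushes back.
Things that resemble listed ones, but are neither listed nor needed, are in the scene too. Leave any blue look-alike of the part that bears wedge_mid alone.

How it is judged (in metres and radians):
At the end, for the whole second after the job is handed in: The thick wedge lies flat and at rest under the free edge and carries it (over 0.8 N): the plate is lifted past 0.011 of its 0.016 rad, the wedge's centre is at most 20 mm short of the edge and within 30 mm of its middle sideways, its length square to it within 15 degrees (value of joint bed above 0.011 rad and contact force between wedge and bed above 0.8 N and x of wedge_mid in the frame of edge above -0.02 m and y of wedge_mid in the frame of edge between -0.03 and 0.03 m and angle between the x axis of wedge_mid and the x axis of edge, either way round below 0.26 rad and angle between wedge_mid's own z axis and vertical below 0.15 rad and linear speed of wedge below 0.01 m/s); the robot touches nothing.
It also fails if it takes over 35 s, if anything falls off the work surface, if the arm or the gripper's body presses on something with over 40 N, if the wrist force passes 120 N, or if a joint passes its speed limit or range.

## Robot

A 6-joint arm with a two-finger parallel gripper is mounted at the origin on the work surface. World frame = base frame: x ahead of the robot, y to its left, z up, the work surface at z = 0. Lengths are in m, angles in degrees, forces in N, time in s.
With the tool pointing down it reaches from about 0.2 to 0.875 m from the base axis. Payload 3.4 kg.
Tool frame: the origin (TCP) lies on the centre line of the jaws, within the pads' length; the fingertips stand ahead of it and the grasp point (between the pads) lies 6 mm ahead of it (nose_length is the z of the fingertips in the tool frame, in m); z points along the fingers, y is the line along which they close (so a half turn about z gives the same grasp; the last joint's range is limited). The gripper opens to 94 mm and grips with 3 to 60 N. Pads are 16 mm wide; open, the fingers measure 119 mm over their backs; the gripper's body (75 mm by 177 mm) begins 78 mm behind the grasp point.
Start: joints at [-70.531, 15.808, 86.224, -0, 77.962, -6.933], TCP at [0.256, -0.515, 0.23] pointing down, gripper open.
Joint ranges: [-165.64, 165.64], [-43.16, 119.46], [12.63, 154.43], [-67.54, 247.53], [6.08, 155.33], [-154.97, 154.97]. Speed limits (degrees/s): [147.25, 147.25, 180, 180, 180, 180].

## Interface

Orientations are given as a 3x3 rotation matrix whose columns are the frame's x, y, z axes.
In Python, from cell import get_obs, capture, camera_model, finish_job, nose_length gives the robot as it stands.
- The arm moves only by the tool move_arm, never from a script. Its argument "targets" is a list of rows, each an object with "dp": the shift along the tool's x, y, z as a fraction of full scale, a list of three; "spin": the turn about the tool's z as a fraction of full scale; "grip": the closure, from -1 (fully open) to 1 (shut). A call has 1 to 12 rows; each row is the pose to reach, as a shift and turn from the pose commanded when the call began, along the tool's axes at that moment; what a row does not reach only later rows make up. Full scale, the value 1, is 0.2 m for a shift and 90 degrees for a turn. A row lasts 1/12 s, in which the tool goes at most 41.7 mm and 7.16 degrees, less where a joint would pass 70% of its speed; a pose out of reach is approached as far as the arm can. A call with a number of a shift or a turn outside -1 to 1 is refused whole. A call with a gripper value outside its range is refused whole. The fingers move at their own pace and stop on an object; "squeeze" is the grip in N (left out, the last holds). Time passes only in rows, so rows that repeat a pose let the fingers close. It gives the time, the measured TCP pose, the force, the opening and the grip force at its end, in the units of the state.
- get_obs(): the state, without advancing time (a new reading comes with each control period).
- capture(name): name is "scene" or "top"; returns (picture, depth): 384x512x3 uint8, blue, green, red; 384x512 float32, m along the optical axis (not along the pixel's ray), 0 where there is no reading.
- camera_model(name): a dict with "K" (3x3 intrinsics, pixels), "position" and "rotation" of the camera in the world. Camera axes: x right, y up, looking along -z (the intrinsics and any distortion apply to the point x, -y, -z); pixel columns grow to the right and rows downward; lengths in m; the calibration is good to about 2 mm. A picture is of the moment at which its call begins. camera_model takes no time and is no camera call.
- finish_job(): hands the job in; it is judged then, once.
The state is a dict: "time_s": time; "joints": joint angles; "joint_velocities": joint speeds; "joint_efforts": joint torques, N m; "tcp_pos": TCP position; "tcp_rot": TCP orientation; "ft_force": force on the tool from outside, world axes, zero at the start; "ft_torque": the same for the moment, N m; "width": opening from 0.0 (shut) to 1.0 (fully open); "grasp_force": force on a finger pad.
Only numpy, scipy, OpenCV 4.12 (cv2) and the standard library are available. Lean on these libraries where they do the work, as an engineer would, in place of code of your own. Each camera call takes 0.05 s, during which the arm holds its last target. There are 200 camera calls.

## Working session

There is one attempt and no reset: what is moved stays moved. The work goes in short steps, Python scripts to look and compute and a tool call to move; the robot and the scene stay as the last step left them, time stands still between calls to the robot, and variables do not carry over. Pictures are saved under pics/ and viewed, at most 10 in all, crops included, and the job is handed in when it is done.

Besides the shell and the picture viewer there is one more tool, called as name(argument=value, ...) on one line, values as JSON. move_arm: Moves the arm, as the interface text tells. Its arguments: {"type":"object","properties":{"targets":{"type":"array","items":{"type":"object","properties":{"dp":{"type":"array","items":{"type":"number"}},"spin":{"type":"number"},"grip":{"type":"number"}}}},"squeeze":{"type":"number"}},"required":["targets"]}

```bash
mkdir -p pics; ls; python3 - <<'E'
from cell import *
import cv2,numpy as np
for n in("scene","top"):
    p,d=capture(n); cv2.imwrite(f"pics/{n}0.png",p); np.save(f"{n}0.npy",d)
    m=camera_model(n); print(n,m)
o=get_obs(); print(o['tcp_pos'],np.round(o['tcp_rot'],3),o['width'],nose_length, o['time_s'])
E
```

```text
pics
scene {'K': array([[377.56579593,   0.        , 248.66862247],
       [  0.        , 377.56579593, 191.50299227],
       [  0.        ,   0.        ,   1.        ]]), 'position': array([ 1.0991266 , -0.13572674,  0.74478786]), 'rotation': array([[ 0.44887342, -0.70114507,  0.553993  ],
       [ 0.89352521,  0.35994107, -0.26843084],
       [-0.01119587,  0.61549819,  0.78805878]])}
top {'K': array([[367.78887876,   0.        , 261.96837014],
       [  0.        , 367.78887876, 191.70038993],
       [  0.        ,   0.        ,   1.        ]]), 'position': array([0.4944576 , 0.10259988, 0.8982469 ]), 'rotation': array([[ 0.02530654,  0.99033455, -0.13637102],
       [-0.99967236,  0.02454571, -0.00725798],
       [-0.00384051,  0.13651001,  0.99063125]])}
[ 0.25553545 -0.51460051  0.22971277] [[ 0.896  0.445 -0.001]
 [ 0.445 -0.896  0.001]
 [ 0.    -0.002 -1.   ]] 1.0009786756532153 0.025 0.1
```

View pics/scene0.png

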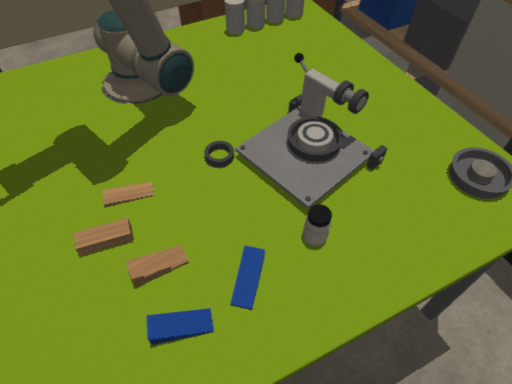

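View pics/top0.png

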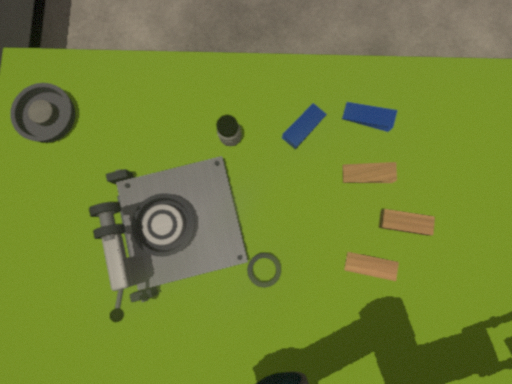

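The three wooden pieces lie on the right of the top view, at about (370,173), (408,222) and (371,266). The plate's free edge runs from (220,160) to (245,262). A ring at (264,269) lies beside the approach. Next I'll measure heights.

```bash
cat > h.py <<'E'
from cell import *
import cv2,numpy as np
def ray(n,uv):
    m=camera_model(n);uv=np.atleast_2d(uv).astype(float);K=m['K']
    c=np.c_[(uv[:,0]-K[0,2])/K[0,0],-(uv[:,1]-K[1,2])/K[1,1],-np.ones(len(uv))]
    return m['position'],c@m['rotation'].T
def plane(n,uv,z):
    p,r=ray(n,uv);return p+r*((z-p[2])/r[:,2])[:,None]
def cloud(n,d,mask):
    v,u=np.nonzero(mask&(d>0));p,r=ray(n,np.c_[u,v]);return p+r*d[v,u][:,None]
def wood(p):
    h=cv2.cvtColor(p,cv2.COLOR_BGR2HSV)
    return ((h[...,0]<22)&(h[...,1]>70)&(h[...,2]>60)).astype(np.uint8)
E
python3 - <<'E'
from h import *
for n in("top","scene"):
    p=cv2.imread(f"pics/{n}0.png");d=np.load(f"{n}0.npy")
    k,l,s,c=cv2.connectedComponentsWithStats(wood(p))
    for i in range(1,k):
        if s[i,4]<300 : continue
        P=cloud(n,d,l==i)
        if P[:,2].mean()<-.1 or P[:,2].mean()>.1: continue
        r=cv2.minAreaRect(P[:,:2].astype(np.float32))
        print(n,c[i],s[i],"xyz",P.mean(0).round(4),r)
        cc=P[:,:2].mean(0);w,V=np.linalg.eigh(np.cov((P[:,:2]-cc).T));a=V[:,1];t=(P[:,:2]-cc)@a
        print("  axis",a.round(3),"len",np.percentile(t,[1,99]).round(3),[np.median(P[(t>x-.01)&(t<=x+.01),2]).round(4) for x in np.arange(-.055,.06,.022)], [np.percentile(P[(t>x-.01)&(t<=x+.01),2],90).round(4) for x in np.arange(-.055,.06,.022)])
# plate
p=cv2.imread("pics/top0.png");d=np.load("top0.npy")
h=cv2.cvtColor(p,cv2.COLOR_BGR2HSV);print(h[200,215],h[180,150],h[220,265],h[112,370])
m=((h[...,1]<60)&(h[...,2]>50)).astype(np.uint8);m[:130]=0
k,l,s,c=cv2.connectedComponentsWithStats(m)
i=l[200,215];print(s[i],c[i])
cn=max(cv2.findContours((l==i).astype(np.uint8),0,1)[0],key=cv2.contourArea)
ap=cv2.approxPolyDP(cn,6,True)[:,0];print(ap)
print(plane("top",ap,.032).round(4))
print(np.median(cloud("top",d,l==i)[:,2]))
E
```

```text
top [369.83686441 172.45338983] [343 163  53  20 944] xyz [ 0.6683 -0.1499  0.0233] ((0.6690226793289185, -0.14754880964756012), (0.04367244243621826, 0.11834394931793213), 0.9499807953834534)
  axis [0.001 1.   ] len [-0.056  0.059] [np.float64(0.036), np.float64(0.0318), np.float64(0.0264), np.float64(0.021), np.float64(0.0156), np.float64(0.0107)] [np.float64(0.0384), np.float64(0.0347), np.float64(0.0293), np.float64(0.0236), np.float64(0.0184), np.float64(0.0135)]
top [407.86228814 221.8220339 ] [382 210  52  25 944] xyz [ 0.5508 -0.2351  0.0321] ((0.551503598690033, -0.2345840483903885), (0.11950554698705673, 0.043948717415332794), 82.47163391113281)
  axis [0.126 0.992] len [-0.058  0.058] [np.float64(0.032), np.float64(0.0323), np.float64(0.0321), np.float64(0.0323), np.float64(0.0322), np.float64(0.0319)] [np.float64(0.0347), np.float64(0.0343), np.float64(0.0339), np.float64(0.0338), np.float64(0.0342), np.float64(0.0341)]
top [371.3106383  265.90851064] [345 253  53  27 940] xyz [ 0.4457 -0.1545  0.0092] ((0.4460468590259552, -0.15400710701942444), (0.11921756714582443, 0.
[... 1719 characters left out ...]
p.float64(0.0183), np.float64(0.013)]
[ 22  21 131] [ 20  26 119] [ 38 176 149] [110 171 119]
[   91   157   156   151 13624] [172.41500294 226.11971521]
[[221 157]
 [116 181]
 [128 258]
 [111 215]
 [115 204]
 [ 91 208]
 [101 220]
 [ 95 234]
 [103 239]
 [111 286]
 [119 290]
 [116 307]
 [133 279]
 [142 289]
 [246 261]]
[[0.6956 0.2098 0.032 ]
 [0.6309 0.4585 0.032 ]
 [0.4506 0.4161 0.032 ]
 [0.5494 0.4638 0.032 ]
 [0.5757 0.4565 0.032 ]
 [0.5647 0.5126 0.032 ]
 [0.537  0.4865 0.032 ]
 [0.5039 0.4978 0.032 ]
 [0.4928 0.478  0.032 ]
 [0.3862 0.4505 0.032 ]
 [0.3778 0.4314 0.032 ]
 [0.3399 0.4353 0.032 ]
 [0.4033 0.401  0.032 ]
 [0.3814 0.3787 0.032 ]
 [0.4507 0.1418 0.032 ]]
0.03284557938881971
```

move_arm(targets=[{"dp": [0.15, -0.03, 0], "spin": 0, "grip": -1}, {"dp": [0.32, -0.07, 0], "spin": 0, "grip": -1}, {"dp": [0.5, -0.11, 0], "spin": 0, "grip": -1}, {"dp": [0.68, -0.15, 0], "spin": 0, "grip": -1}, {"dp": [0.87, -0.2, 0], "spin": 0, "grip": -1}])

```text
time_s: 0.52
tcp_pos: [0.3945, -0.401, 0.23]
tcp_rot: [[0.896, 0.444, -0.0], [0.444, -0.896, 0.0], [-0.0, -0.0, -1.0]]
ft_force: [-0.4, -0.8, -0.1]
width: 0.999
grasp_force: 0.0
```

move_arm(targets=[{"dp": [0.18, -0.04, 0], "spin": 0, "grip": -1}, {"dp": [0.36, -0.08, 0], "spin": 0, "grip": -1}, {"dp": [0.54, -0.12, 0], "spin": 0, "grip": -1}, {"dp": [0.7, -0.16, 0], "spin": 0, "grip": -1}, {"dp": [0.87, -0.2, 0], "spin": 0, "grip": -1}])

```text
time_s: 0.93
tcp_pos: [0.5326, -0.2872, 0.2301]
tcp_rot: [[0.896, 0.445, -0.001], [0.445, -0.896, 0.0], [-0.001, -0.001, -1.0]]
ft_force: [1.1, -0.4, -0.1]
width: 0.997
grasp_force: 0.0
```

move_arm(targets=[{"dp": [0.18, -0.04, 0], "spin": -0.06, "grip": -1}, {"dp": [0.36, -0.08, 0], "spin": -0.12, "grip": -1}, {"dp": [0.54, -0.12, 0], "spin": -0.18, "grip": -1}, {"dp": [0.7, -0.16, 0], "spin": -0.24, "grip": -1}, {"dp": [0.87, -0.2, 0], "spin": -0.3, "grip": -1}, {"dp": [0.87, -0.2, 0], "spin": -0.37, "grip": -1}, {"dp": [0.87, -0.2, 0], "spin": -0.44, "grip": -1}, {"dp": [0.87, -0.2, 0], "spin": -0.51, "grip": -1}, {"dp": [0.87, -0.2, 0], "spin": -0.58, "grip": -1}, {"dp": [0.87, -0.2, 0], "spin": -0.65, "grip": -1}, {"dp": [0.87, -0.2, 0], "spin": -0.718, "grip": -1}, {"dp": [0.87, -0.2, 0], "spin": -0.718, "grip": -1}])

```text
time_s: 1.93
tcp_pos: [0.6696, -0.1753, 0.2297]
tcp_rot: [[-0.02, 1.0, -0.001], [1.0, 0.02, 0.0], [0.0, -0.001, -1.0]]
ft_force: [-0.2, -0.4, -0.6]
width: 1.003
grasp_force: 0.0
```

move_arm(targets=[{"dp": [0, 0, 0.15], "grip": -1}, {"dp": [0, 0, 0.32], "grip": -1}, {"dp": [0, 0, 0.5], "grip": -1}, {"dp": [0, 0, 0.66], "grip": -1}, {"dp": [0, 0, 0.8], "grip": -1}, {"dp": [0, 0, 0.9], "grip": -1}, {"dp": [0, 0, 0.96], "grip": -1}, {"dp": [0, 0, 1.0], "grip": -1}, {"dp": [0, 0, 1.0], "grip": -1}])

```text
validation failed for argument at $.ta...
```

move_arm(targets=[{"dp": [0, 0, 0], "grip": -0.2}, {"dp": [0, 0, 0], "grip": 0.2}, {"dp": [0, 0, 0], "grip": 1}, {"dp": [0, 0, 0], "grip": 1}, {"dp": [0, 0, 0], "grip": 1}, {"dp": [0, 0, 0], "grip": 1}, {"dp": [0, 0, 0], "grip": 1}, {"dp": [0, 0, 0], "grip": 1}, {"dp": [0, 0, 0], "grip": 1}, {"dp": [0, 0, 0], "grip": 1}], squeeze=50)

```text
validation failed for argument at $.ta...
```

```bash
python3 - <<'E'
from h import *
o=get_obs();print(o['tcp_pos'],o['tcp_rot'].round(4) if hasattr(o['tcp_rot'],'round') else o['tcp_rot'],o['width']*94,o['ft_force'])
for n in("top","scene"):
    p,d=capture(n);cv2.imwrite(f"pics/{n}1.png",p)
# plate edge line from the saved top view
p=cv2.imread("pics/top0.png");h=cv2.cvtColor(p,cv2.COLOR_BGR2HSV)
m=(h[...,1]<100)
uv=[]
for v in range(168,254):
    u=max(i for i in range(190,258) if m[v,i] and m[v,i-5:i].all() ) if v<250 else None
    if u: uv.append((u+.5,v))
P=plane("top",uv,.032)
l=cv2.fitLine(P[:,:2].astype(np.float32),cv2.DIST_HUBER,0,.001,.001).ravel();print(l,np.degrees(np.arctan2(l[1],l[0])))
E
```

```text
[ 0.66960441 -0.17529029  0.22972006] [[-1.960e-02  9.998e-01 -1.300e-03]
 [ 9.998e-01  1.960e-02  4.000e-04]
 [ 4.000e-04 -1.300e-03 -1.000e+00]] 94.30988399091522 [-0.15929735 -0.37940582 -0.58175084]
[0.9615534  0.2746181  0.58372617 0.17475207] 15.939255
```

View pics/scene1.png

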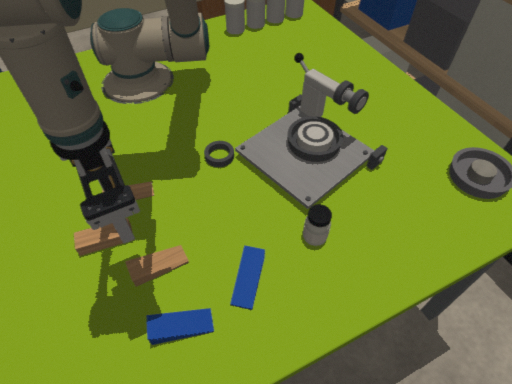

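The gripper hangs open above the row and the wedge at (157,262) is untouched. Those moves were refused because every row needs "spin", so I'll resend them.

move_arm(targets=[{"dp": [0, 0, 0.15], "spin": 0, "grip": -1}, {"dp": [0, 0, 0.32], "spin": 0, "grip": -1}, {"dp": [0, 0, 0.5], "spin": 0, "grip": -1}, {"dp": [0, 0, 0.66], "spin": 0, "grip": -1}, {"dp": [0, 0, 0.8], "spin": 0, "grip": -1}, {"dp": [0, 0, 0.9], "spin": 0, "grip": -1}, {"dp": [0, 0, 0.96], "spin": 0, "grip": -1}, {"dp": [0, 0, 1.0], "spin": 0, "grip": -1}, {"dp": [0, 0, 1.0], "spin": 0, "grip": -1}])

```text
time_s: 2.78
tcp_pos: [0.6692, -0.1753, 0.029]
tcp_rot: [[-0.017, 1.0, -0.002], [1.0, 0.017, 0.001], [0.001, -0.002, -1.0]]
ft_force: [-0.9, -0.4, -0.0]
width: 1.002
grasp_force: 0.0
```

move_arm(targets=[{"dp": [0, 0, 0], "spin": 0, "grip": -0.2}, {"dp": [0, 0, 0], "spin": 0, "grip": 0.2}, {"dp": [0, 0, 0], "spin": 0, "grip": 1}, {"dp": [0, 0, 0], "spin": 0, "grip": 1}, {"dp": [0, 0, 0], "spin": 0, "grip": 1}, {"dp": [0, 0, 0], "spin": 0, "grip": 1}, {"dp": [0, 0, 0], "spin": 0, "grip": 1}, {"dp": [0, 0, 0], "spin": 0, "grip": 1}, {"dp": [0, 0, 0], "spin": 0, "grip": 1}, {"dp": [0, 0, 0], "spin": 0, "grip": 1}], squeeze=50)

```text
time_s: 3.62
tcp_pos: [0.67, -0.1755, 0.0306]
tcp_rot: [[-0.018, 1.0, 0.0], [1.0, 0.018, -0.0], [-0.0, 0.0, -1.0]]
ft_force: [-0.5, -0.9, 0.8]
width: 0.474
grasp_force: 50.0
```

move_arm(targets=[{"dp": [0, 0, -0.03], "spin": 0, "grip": 1}, {"dp": [0.1, -0.03, -0.03], "spin": -0.02, "grip": 1}, {"dp": [0.2, -0.06, -0.03], "spin": -0.04, "grip": 1}, {"dp": [0.3, -0.09, -0.03], "spin": -0.06, "grip": 1}, {"dp": [0.4, -0.12, -0.03], "spin": -0.08, "grip": 1}, {"dp": [0.5, -0.15, -0.03], "spin": -0.1, "grip": 1}, {"dp": [0.6, -0.18, -0.03], "spin": -0.12, "grip": 1}, {"dp": [0.7, -0.21, -0.03], "spin": -0.14, "grip": 1}, {"dp": [0.8, -0.24, -0.03], "spin": -0.163, "grip": 1}, {"dp": [0.9, -0.27, -0.03], "spin": -0.163, "grip": 1}, {"dp": [1.0, -0.294, -0.03], "spin": -0.163, "grip": 1}, {"dp": [1.0, -0.294, -0.03], "spin": -0.163, "grip": 1}])

```text
time_s: 4.62
tcp_pos: [0.6058, 0.0268, 0.0366]
tcp_rot: [[-0.273, 0.962, -0.002], [0.962, 0.273, 0.002], [0.002, -0.001, -1.0]]
ft_force: [0.3, -0.4, -0.8]
width: 0.474
grasp_force: 50.0
```

```bash
python3 - <<'E'
from h import *
o=get_obs();R=np.array(o['tcp_rot']);t=np.array(o['tcp_pos']);print(t,R.round(3),o['width'],o['ft_force'])
p,d=capture("top");cv2.imwrite("pics/top2.png",cv2.resize(p[90:330,160:440],None,fx=2.5,fy=2.5))
p,d=capture("scene");cv2.imwrite("pics/scene2.png",cv2.resize(p[80:320,100:420],None,fx=2.4,fy=2.4))
E
```

```text
[0.60578757 0.02678124 0.03662559] [[-0.273  0.962 -0.002]
 [ 0.962  0.273  0.002]
 [ 0.002 -0.001 -1.   ]] 0.4742041508482557 [ 0.33217564 -0.43930429 -0.79230884]
```

View pics/top2.png

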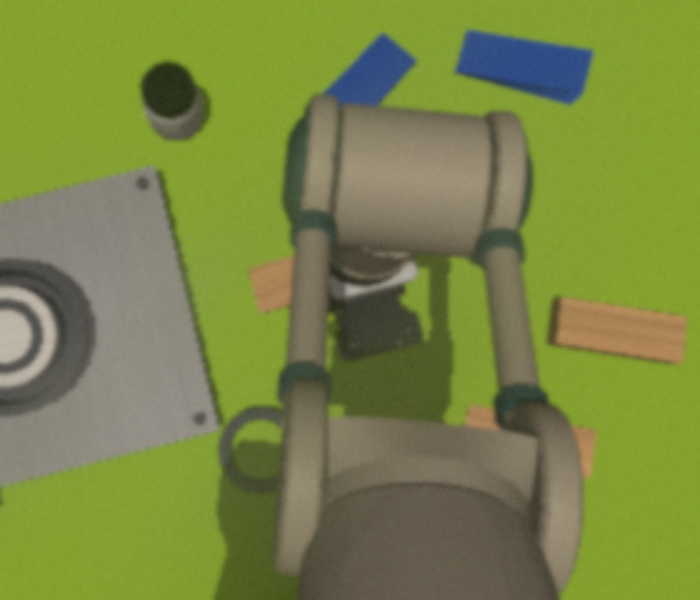

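View pics/scene2.png

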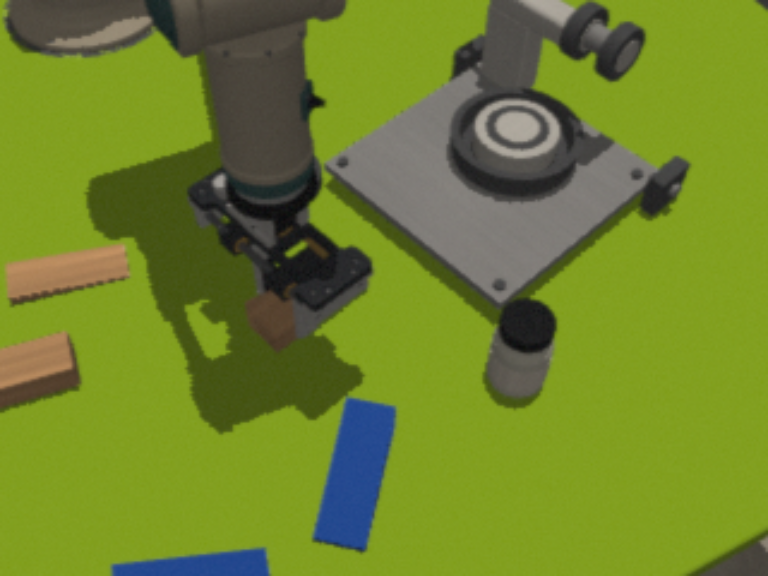

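The wedge is held square, with its thin end near crop (252,288) facing the plate edge, whose ends are at (158,170) and (218,428). The path is clear. I'll lower the wedge, centre it and advance to about 30 mm before first contact.

move_arm(targets=[{"dp": [0.05, 0.02, 0], "spin": 0, "grip": 1}, {"dp": [0.12, 0.045, 0], "spin": 0, "grip": 1}, {"dp": [0.16, 0.045, 0.015], "spin": 0, "grip": 1}, {"dp": [0.2, 0.045, 0.03], "spin": 0, "grip": 1}, {"dp": [0.26, 0.045, 0.03], "spin": 0, "grip": 1}, {"dp": [0.32, 0.045, 0.03], "spin": 0, "grip": 1}, {"dp": [0.38, 0.045, 0.03], "spin": 0, "grip": 1}, {"dp": [0.4, 0.045, 0.03], "spin": 0, "grip": 1}, {"dp": [0.4, 0.045, 0.03], "spin": 0, "grip": 1}])

```text
time_s: 5.47
tcp_pos: [0.5937, 0.1048, 0.0305]
tcp_rot: [[-0.272, 0.962, -0.001], [0.962, 0.272, 0.001], [0.001, -0.0, -1.0]]
ft_force: [-0.8, 1.9, 2.1]
width: 0.481
grasp_force: 50.0
```

```bash
python3 - <<'E'
from h import *
p,d=capture("top");cv2.imwrite("pics/top3.png",cv2.resize(p[110:310,160:400],None,fx=3,fy=3))
p,d=capture("scene");cv2.imwrite("pics/scene3.png",cv2.resize(p[90:290,150:400],None,fx=3,fy=3))
o=get_obs();t=np.array(o['tcp_pos']);R=np.array(o['tcp_rot']);e=np.array([.574,.173,t[2]]);print(t,(R.T@(e-t)).round(4))
E
```

```text
[0.5940688  0.10384726 0.03045124] [ 0.072  -0.0006  0.0001]
```

View pics/scene3.png

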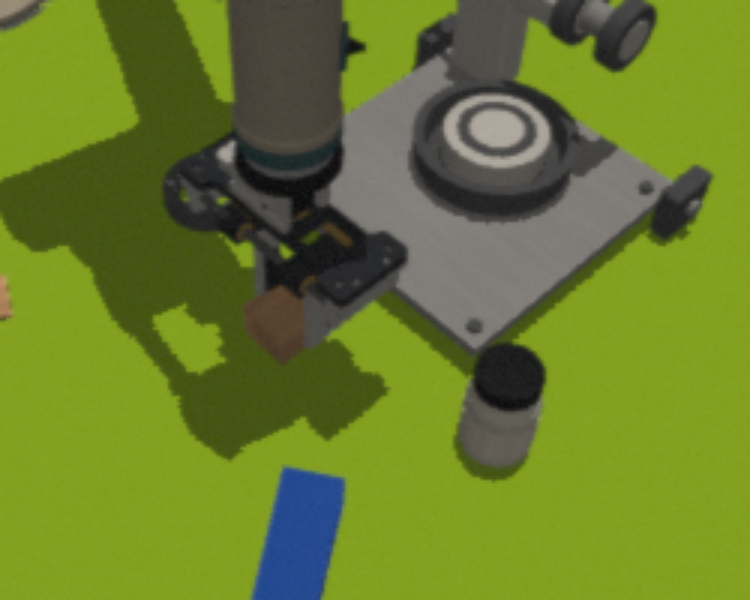

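The thick end is at (270,325) in the jaws, pointing at the middle of the edge. The thin end is already under the plate and the bowl and jar are clear. By my numbers, contact comes after about 32 mm and the stop after about 48 mm, so I'll go slowly.

move_arm(targets=[{"dp": [0.03, 0, 0], "spin": 0, "grip": 1}, {"dp": [0.06, 0, 0], "spin": 0, "grip": 1}, {"dp": [0.09, 0, 0], "spin": 0, "grip": 1}, {"dp": [0.12, 0, 0], "spin": 0, "grip": 1}, {"dp": [0.12, 0, 0], "spin": 0, "grip": 1}])

```text
time_s: 5.98
tcp_pos: [0.5877, 0.1272, 0.0305]
tcp_rot: [[-0.271, 0.963, -0.0], [0.963, 0.271, 0.001], [0.001, 0.0, -1.0]]
ft_force: [-0.1, 2.6, 2.3]
width: 0.477
grasp_force: 50.0
```

move_arm(targets=[{"dp": [0.015, 0, 0], "spin": 0, "grip": 1}, {"dp": [0.03, 0, 0], "spin": 0, "grip": 1}, {"dp": [0.045, 0, 0], "spin": 0, "grip": 1}, {"dp": [0.06, 0, 0], "spin": 0, "grip": 1}, {"dp": [0.06, 0, 0], "spin": 0, "grip": 1}])

```text
time_s: 6.4
tcp_pos: [0.5849, 0.1376, 0.0305]
tcp_rot: [[-0.271, 0.963, 0.0], [0.963, 0.271, -0.001], [-0.001, 0.0, -1.0]]
ft_force: [0.9, -3.1, 2.5]
width: 0.472
grasp_force: 50.0
```

move_arm(targets=[{"dp": [0.01, 0, 0], "spin": 0, "grip": 1}, {"dp": [0.02, 0, 0], "spin": 0, "grip": 1}, {"dp": [0.02, 0, 0], "spin": 0, "grip": 1}])

```text
time_s: 6.65
tcp_pos: [0.5841, 0.1407, 0.0305]
tcp_rot: [[-0.271, 0.963, 0.001], [0.963, 0.271, -0.002], [-0.002, 0.0, -1.0]]
ft_force: [1.7, -4.0, 0.7]
width: 0.473
grasp_force: 50.0
```

move_arm(targets=[{"dp": [0.01, 0, 0], "spin": 0, "grip": 1}, {"dp": [0.02, 0, 0], "spin": 0, "grip": 1}, {"dp": [0.02, 0, 0], "spin": 0, "grip": 1}])

```text
time_s: 6.9
tcp_pos: [0.5831, 0.1445, 0.0305]
tcp_rot: [[-0.271, 0.963, 0.001], [0.963, 0.271, -0.001], [-0.002, 0.0, -1.0]]
ft_force: [1.3, -4.8, 1.6]
width: 0.477
grasp_force: 50.0
```

move_arm(targets=[{"dp": [0.01, 0, 0], "spin": 0, "grip": 1}, {"dp": [0.01, 0, 0], "spin": 0, "grip": 1}])

```text
time_s: 7.07
tcp_pos: [0.5826, 0.1464, 0.0305]
tcp_rot: [[-0.271, 0.963, 0.001], [0.963, 0.271, -0.001], [-0.002, 0.0, -1.0]]
ft_force: [1.0, -5.5, 1.7]
width: 0.478
grasp_force: 50.0
```

move_arm(targets=[{"dp": [0.01, 0, 0], "spin": 0, "grip": 1}, {"dp": [0.01, 0, 0], "spin": 0, "grip": 1}])

```text
time_s: 7.23
tcp_pos: [0.582, 0.1483, 0.0305]
tcp_rot: [[-0.271, 0.963, 0.001], [0.963, 0.271, -0.001], [-0.002, 0.0, -1.0]]
ft_force: [1.9, -4.9, 2.0]
width: 0.473
grasp_force: 50.0
```

move_arm(targets=[{"dp": [0.01, 0, 0], "spin": 0, "grip": 1}, {"dp": [0.01, 0, 0], "spin": 0, "grip": 1}])

```text
time_s: 7.4
tcp_pos: [0.5815, 0.1502, 0.0305]
tcp_rot: [[-0.271, 0.963, 0.001], [0.963, 0.271, -0.001], [-0.002, 0.0, -1.0]]
ft_force: [2.4, -4.6, 1.1]
width: 0.471
grasp_force: 50.0
```

move_arm(targets=[{"dp": [0.005, 0, 0], "spin": 0, "grip": 1}, {"dp": [0.005, 0, 0], "spin": 0, "grip": 1}])

```text
time_s: 7.57
tcp_pos: [0.5813, 0.1511, 0.0305]
tcp_rot: [[-0.271, 0.963, 0.001], [0.963, 0.271, -0.002], [-0.002, 0.0, -1.0]]
ft_force: [2.2, -5.1, 1.7]
width: 0.468
grasp_force: 50.0
```

move_arm(targets=[{"dp": [0.005, 0, 0], "spin": 0, "grip": 1}, {"dp": [0.005, 0, 0], "spin": 0, "grip": 1}])

```text
time_s: 7.73
tcp_pos: [0.581, 0.152, 0.0305]
tcp_rot: [[-0.271, 0.963, 0.001], [0.963, 0.271, -0.002], [-0.002, 0.0, -1.0]]
ft_force: [1.8, -4.9, 1.8]
width: 0.476
grasp_force: 50.0
```

move_arm(targets=[{"dp": [0.005, 0, 0], "spin": 0, "grip": 1}, {"dp": [0.01, 0, 0], "spin": 0, "grip": 1}])

```text
time_s: 7.9
tcp_pos: [0.5807, 0.1532, 0.0305]
tcp_rot: [[-0.271, 0.962, 0.001], [0.962, 0.271, -0.003], [-0.003, 0.0, -1.0]]
ft_force: [2.6, -9.3, 1.0]
width: 0.472
grasp_force: 50.0
```

move_arm(targets=[{"dp": [0.005, 0, 0], "spin": 0, "grip": 1}, {"dp": [0.005, 0, 0], "spin": 0, "grip": 1}])

```text
time_s: 8.07
tcp_pos: [0.5806, 0.1535, 0.0305]
tcp_rot: [[-0.272, 0.962, 0.002], [0.962, 0.272, -0.004], [-0.004, 0.0, -1.0]]
ft_force: [3.0, -9.7, 1.5]
width: 0.476
grasp_force: 50.0
```

move_arm(targets=[{"dp": [0.005, 0, 0], "spin": 0, "grip": 1}, {"dp": [0.005, 0, 0], "spin": 0, "grip": 1}])

```text
time_s: 8.23
tcp_pos: [0.5806, 0.1537, 0.0305]
tcp_rot: [[-0.272, 0.962, 0.002], [0.962, 0.272, -0.005], [-0.006, 0.0, -1.0]]
ft_force: [2.8, -10.9, 1.5]
width: 0.472
grasp_force: 50.0
```

The TCP now lags the command and the push is climbing, so the wedge is at the stop. I'll press on past 15 N.

move_arm(targets=[{"dp": [0.01, 0, 0], "spin": 0, "grip": 1}, {"dp": [0.015, 0, 0], "spin": 0, "grip": 1}, {"dp": [0.015, 0, 0], "spin": 0, "grip": 1}])

```text
time_s: 8.48
tcp_pos: [0.5805, 0.1546, 0.0305]
tcp_rot: [[-0.273, 0.962, 0.003], [0.962, 0.273, -0.009], [-0.009, 0.0, -1.0]]
ft_force: [5.1, -16.6, 0.5]
width: 0.472
grasp_force: 50.0
```

move_arm(targets=[{"dp": [0.01, 0, 0], "spin": 0, "grip": 1}, {"dp": [0.015, 0, 0], "spin": 0, "grip": 1}, {"dp": [0.015, 0, 0], "spin": 0, "grip": 1}])

```text
time_s: 8.73
tcp_pos: [0.5803, 0.1556, 0.0305]
tcp_rot: [[-0.274, 0.962, 0.004], [0.962, 0.274, -0.012], [-0.012, 0.0, -1.0]]
ft_force: [6.3, -21.9, -0.1]
width: 0.476
grasp_force: 50.0
```

Push is about 23 N, so it is jammed. I'll let go and rise.

move_arm(targets=[{"dp": [0, 0, 0], "spin": 0, "grip": 0.0}, {"dp": [0, 0, 0], "spin": 0, "grip": -0.5}, {"dp": [0, 0, 0], "spin": 0, "grip": -0.7}, {"dp": [0, 0, 0], "spin": 0, "grip": -0.7}, {"dp": [0, 0, 0], "spin": 0, "grip": -0.7}, {"dp": [0, 0, 0], "spin": 0, "grip": -0.7}])

```text
time_s: 9.23
tcp_pos: [0.5774, 0.1632, 0.0303]
tcp_rot: [[-0.271, 0.963, -0.0], [0.963, 0.271, 0.0], [0.0, -0.0, -1.0]]
ft_force: [-0.1, -0.7, -0.1]
width: 0.819
grasp_force: 0.0
```

move_arm(targets=[{"dp": [0, 0, -0.08], "spin": 0, "grip": -0.7}, {"dp": [0, 0, -0.2], "spin": 0, "grip": -0.7}, {"dp": [-0.1, 0, -0.4], "spin": 0, "grip": -0.7}, {"dp": [-0.25, 0, -0.55], "spin": 0, "grip": -0.7}, {"dp": [-0.4, 0, -0.7], "spin": 0, "grip": -0.7}, {"dp": [-0.6, 0, -0.8], "spin": 0, "grip": -0.7}, {"dp": [-0.8, 0, -0.8], "spin": 0, "grip": -0.7}, {"dp": [-1.0, 0, -0.8], "spin": 0, "grip": -0.7}, {"dp": [-1.0, 0, -0.8], "spin": 0, "grip": -0.7}])

```text
time_s: 9.98
tcp_pos: [0.6342, -0.0366, 0.1912]
tcp_rot: [[-0.266, 0.964, 0.004], [0.964, 0.266, -0.005], [-0.005, 0.002, -1.0]]
ft_force: [0.4, -0.1, -0.0]
width: 0.851
grasp_force: 0.0
```

```bash
python3 - <<'E'
from h import *
p,d=capture("top");cv2.imwrite("pics/top4.png",cv2.resize(p[110:310,160:400],None,fx=3,fy=3))
q,e=capture("scene");cv2.imwrite("pics/scene4.png",cv2.resize(q[90:290,150:400],None,fx=3,fy=3))
ed=np.array([.574,.173]);a=np.radians(105.7);n=np.array([np.cos(a),np.sin(a)]);s=np.array([n[1],-n[0]])
for nm,p,d in(("top",p,d),("scene",q,e)):
    k,l,S,c=cv2.connectedComponentsWithStats(wood(p))
    for i in range(1,k):
        if S[i,4]<150: continue
        P=cloud(nm,d,l==i);m=P.mean(0)
        if not(-.02<m[2]<.06): continue
        x=(P[:,:2]-ed)@n;y=(P[:,:2]-ed)@s
        print(nm,m.round(3),"x",np.percentile(x,[1,99]).round(4),"y",np.percentile(y,[1,99]).round(4),cv2.minAreaRect(P[:,:2].astype(np.float32)))
E
```

```text
top [0.581 0.148 0.031] x [-0.0509 -0.    ] y [-0.0207  0.0209] ((0.5809924602508545, 0.1482861191034317), (0.04257195070385933, 0.053109291940927505), 14.482305526733398)
top [ 0.551 -0.234  0.032] x [-0.4431 -0.3278] y [-0.1698 -0.0958] ((0.5512487888336182, -0.23510831594467163), (0.12051092088222504, 0.04365811496973038), 82.86802673339844)
scene [0.589 0.146 0.026] x [-0.0521  0.0053] y [-0.02    0.0246] ((0.5849735140800476, 0.15588220953941345), (0.05309472605586052, 0.06625043600797653), 14.271599769592285)
scene [ 0.449 -0.156  0.009] x [-0.3387 -0.223 ] y [-0.2501 -0.1709] ((0.4463476240634918, -0.152974471449852), (0.11870501190423965, 0.04826650768518448), 80.17689514160156)
scene [ 0.559 -0.236  0.027] x [-0.4464 -0.3305] y [-0.1669 -0.0899] ((0.5528110265731812, -0.2352961301803589), (0.11941710859537125, 0.04681165888905525), 82.21739196777344)
```

View pics/scene4.png

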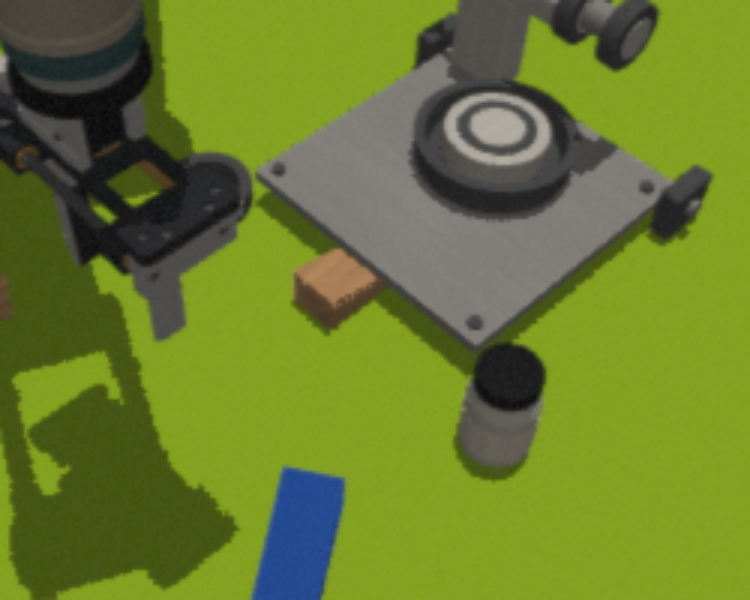

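The wedge sits under the middle of the edge around (340,280), with about 53 mm protruding, flat and square. The arm is clear, so I'll hand it in.

```bash
python3 -c "
from cell import *
print(finish_job())"
```

```text
the job is handed in; nothing more can be done
None
```

The thick wedge is jammed flat and square under the middle of the plate's free edge: the push climbed to about 23 N at the stop, I let go and backed the arm clear, and the job was handed in at about 10 s (no verdict was returned).

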